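# Set the propagator vents to half open

## Task

Air the seedlings in the propagator: on top of its clear lid, push each of the two sliding vent shutters along its rails to half open, so that its sprung nib drops into the middle one of the three notches in the rail and the shutter stays there. Only push the shutters; do not lean hard on the propagator, keep the lid down on its base, and leave everything else on the lid and bench where it is.

Things in the scene. Friction and masses are not known exactly. Their poses are not given: they have to be found in the camera images.
- propagator: Seed propagator on the bench, fixed: black base tray 282 x 470 x 58 mm under a clear lid with a flat top of 216 (x) by 396 mm (y), 190 mm above the bench. Origin: centre of the underside; y along its length, x across, z up. Two vents lie in line along the middle of the lid's top, one in the +y half (left), one in the -y half (right). Not to be leaned on.
- left_vent (a joint): Opening of the left (+y) shutter in m: 0 closed, 0.040 half open (middle notch), 0.080 fully open (end stop). Grows as it moves towards the propagator's -y. Starts near closed. Some 2 N moves it between notches; within 2.5 mm of a notch the nib drops in and pulls it to the centre; about 8 N pushes it out again.
- right_vent (a joint): Opening of the right (-y) shutter in m: 0 closed, 0.040 half open (middle notch), 0.080 fully open (end stop). Grows as it moves towards the propagator's +y. Starts near fully open. Forces as for the left one.
- left_rib (a point): Centre of the thumb rib across the middle of the left shutter, to push against: 40 mm along x, 8 mm along y, 18 mm high, top 213 mm above the bench. It stands on the black shutter plate, 50 (x) by 86 mm (y), top 195 mm above the bench, which slides along y between two grey rails (tops 200 mm up, centred 32 mm either side in x). Axes as the propagator's.
- right_rib (a point): Centre of the thumb rib of the right shutter, the same as the left one. On both, a spring tongue reaches 38 mm to +x of the rib's centre, over the far rail, and carries the round nib, in line with the rib; its top is no higher than the rib's.
- left_notch (a point): The left vent's middle notch, in the top of its far (+x) grey rail, 200 mm above the bench; fixed on the lid. The nib is in it when the left rib is at the same y (propagator's frame). The rail has three notches, 8 mm wide, 40 mm apart along y: closed outermost, half open, fully open innermost.
- right_notch (a point): The right vent's middle notch, in its far (+x) grey rail: as the left one.
- lid (a joint): How far the lid has been raised off its base, in m: 0 seated.
- widger: Loose flat beech widger (spatula), 20 x 180 x 6 mm, lying along y on the lid's top, its middle 65 mm or more from the lid's middle line towards -x. Origin: middle of its underside. Not to be moved.
- long_tom: A tall terracotta pot, 116 mm wide, 152 mm high, on the bench beyond the propagator's +y end. Origin: centre of its underside. Not to be moved.
- canister: A cream plastic canister with a screw cap, 104 mm wide, 164 mm high, beyond the propagator's -y end. Origin: centre of its underside. Not to be moved.
- scoop: An aluminium scoop lying on the bench close along the far (+x) side of the propagator, 77 x 221 x 46 mm. Origin: on the bench under its bowl. Not to be moved.
- small_pot: A small terracotta pot, 92 mm wide, 80 mm high, on the far side of the propagator. Origin: centre of its underside. Not to be moved.
- dibber: A loose beech dibber, 24 x 195 x 24 mm, lying along y on the lid's top, its middle 65 mm or more from the lid's middle line towards +x. Origin: on the lid under its middle. Not to be moved.

How it is judged (in metres and radians):
At the end, for the whole second after the job is handed in: Both shutters rest in their middle notches (each within 2 mm of half open, 40 mm) and the lid sits on its base (value of joint left_vent between 0.038 and 0.042 m and value of joint right_vent between 0.038 and 0.042 m and value of joint lid below 0.003 m); the robot touches nothing.
It fails at once if the lid is lifted off its base (more than 5 mm) (value of joint lid above 0.005 m).
It fails at once if the robot leans hard on the propagator (more than 40 N) (contact force between any of the fingers, the arm and propagator above 40 N).
It fails at once if something else on the lid or bench is moved (more than 20 mm) or lifted (distance of any of widger, long_tom, canister, scoop, small_pot, dibber from where it was at the start of the episode above 0.02 m).
It also fails if it takes over 48 s, if anything falls off the work surface, if the arm or the gripper's body presses on something with over 40 N, if the wrist force passes 120 N, or if a joint passes its speed limit or range.

## Robot

A 6-joint arm with a two-finger parallel gripper is mounted at the origin on the work surface. World frame = base frame: x ahead of the robot, y to its left, z up, the work surface at z = 0. Lengths are in m, angles in degrees, forces in N, time in s.
With the tool pointing down it reaches from about 0.325 to 0.85 m from the base axis. Payload 15.5 kg.
Tool frame: the origin (TCP) lies at the very end of the fingers, on their centre line; the grasp point (between the pads) lies 19 mm behind it; z points along the fingers, y is the line along which they close (so a half turn about z gives the same grasp; the last joint's range is limited). The gripper opens to 91 mm and grips with 3 to 60 N. Pads are 32 mm wide; open, the fingers measure 118 mm over their backs; the gripper's body (76 mm by 178 mm) begins 60 mm behind the grasp point.
Start: joints at [-73.997, 28.281, 77.091, -0, 74.628, -5.472], TCP at [0.229, -0.582, 0.214] pointing down, gripper open.
Joint ranges: [-166.48, 166.48], [-47.26, 123.95], [12.59, 153.08], [-70.14, 250.14], [6.76, 159.57], [-176.63, 176.63]. Speed limits (degrees/s): [108.29, 108.29, 147.25, 172.46, 172.46, 172.46].

## Interface

Orientations are given as [roll, pitch, yaw] about the fixed x, y, z axes, in that order (R = Rz(yaw) Ry(pitch) Rx(roll)).
In Python, from station import manip, get_image, camera_model, finish_job gives the robot as it stands.
- The arm moves only by the shell command python3 -m handwheel 'ROWS' [FORCE]. ROWS is JSON, a list of rows, each a list of 3 entries, a list of its own where there are three numbers: the turn, a rotation vector about the tool's x, y, z in rad, then the shift along the tool's x, y, z in m, then the finger opening in m, from 0 to 0.0912. A call has 1 to 5 rows; each row is the pose to reach, as a shift and turn from the pose commanded when the call began, along the tool's axes at that moment; what a row does not reach only later rows make up. A row lasts 1/12 s, in which the tool goes at most 41.7 mm and 7.16 degrees, less where a joint would pass 70% of its speed; a pose out of reach is approached as far as the arm can. A call with a gripper value outside its range is refused whole. The fingers move at their own pace and stop on an object; FORCE is the grip in N (left out, the last holds). Time passes only in rows, so rows that repeat a pose let the fingers close. It gives the time, the measured TCP pose, the force, the opening and the grip force at its end, in the units of the state.
- manip.read_state(): the state, without advancing time (a new reading comes with each control period).
- get_image(name): name is "scene" or "top" or "wrist"; returns the picture (480x640x3 uint8, red, green, blue); there is no depth.
- camera_model(name): a dict with "intrinsics" (3x3 intrinsics, pixels), "world_from_camera" (4x4, takes a point from camera to world coordinates). Camera axes: x right, y down, z forward; pixel columns grow to the right and rows downward; lengths in m; the calibration is good to about 2 mm. A picture is of the moment at which its call begins: read the wrist's pose just before it. camera_model takes no time and is no camera call; for the wrist camera it gives the pose at the moment of the call.
- finish_job(): hands the job in; it is judged then, once.
The state is a dict: "time": time; "q": joint angles; "joint_velocities": joint speeds; "tau": joint torques, N m; "tool_pos": TCP position; "ee_rot": TCP orientation; "contact_force": force on the tool from outside, world axes, zero at the start; "torque": the same for the moment, N m; "width": finger opening in m; "grasp_force": force on a finger pad.
Only numpy, scipy, OpenCV 4.12 (cv2) and the standard library are available. Lean on these libraries where they do the work, as an engineer would, in place of code of your own. Each camera call takes 0.05 s, during which the arm holds its last target. There are 200 camera calls.

## Working session

There is one attempt and no reset: what is moved stays moved. The work goes in short steps, Python scripts to look and compute and a shell command to move; the robot and the scene stay as the last step left them, time stands still between calls to the robot, and variables do not carry over. Pictures are saved under pics/ and viewed, at most 10 in all, crops included, and the job is handed in when it is done.

```bash
mkdir -p pics; python3 - <<'E'
from station import manip,get_image,camera_model
import cv2
s=manip.read_state();print(s)
for n in("scene","top"):
    cv2.imwrite(f"pics/{n}0.png",get_image(n)[:,:,::-1]);print(n,camera_model(n))
E
```

```text
{'time': 0.0, 'q': array([-7.39983908e+01,  2.83143030e+01,  7.71292941e+01, -2.51209741e-04,
        7.46271090e+01, -5.47196177e+00]), 'joint_velocities': array([ 0.03866295, -0.0068887 , -0.10367023, -0.01244098, -0.09423192,
       -0.01590513]), 'tau': array([ 4.03713930e-03, -8.78814983e+01, -3.81855369e+01,  7.08078663e-02,
        5.30115562e-02, -1.88916570e-04]), 'tool_pos': array([ 0.22868548, -0.58123695,  0.21333178]), 'ee_rot': array([-1.79929593e+02, -6.50139635e-03,  2.14736337e+01]), 'contact_force': array([ 0.04080922, -0.09070839, -0.18348971]), 'torque': array([ 0.05763602, -0.00527186,  0.00619297]), 'grasp_force': 0.0, 'width': 0.09125356768054532}
scene {'intrinsics': array([[508.595979  ,   0.        , 326.17075993],
       [  0.        , 508.595979  , 233.20025219],
       [  0.        ,   0.        ,   1.        ]]), 'world_from_camera': array([[ 0.27390723,  0.71914343, -0.63859811,  1.31273576],
       [ 0.96174691, -0.20190368,  0.18514262, -0.19181567],
       [ 0.00420879, -0.66488166, -0.74693685,  0.94562281],
       [ 0.        ,  0.        ,  0.        ,  1.        ]])}
top {'intrinsics': array([[448.15460939,   0.        , 319.75912985],
       [  0.        , 448.15460939, 238.97067581],
       [  0.        ,   0.        ,   1.        ]]), 'world_from_camera': array([[-1.00343567e-04, -9.83961328e-01,  1.78381879e-01,
         4.35173929e-01],
       [-9.99981892e-01, -9.74621267e-04, -5.93855940e-03,
         6.15727017e-03],
       [ 6.01716757e-03, -1.78379245e-01, -9.83943412e-01,
         1.00650693e+00],
       [ 0.00000000e+00,  0.00000000e+00,  0.00000000e+00,
         1.00000000e+00]])}
```

View pics/top0.png

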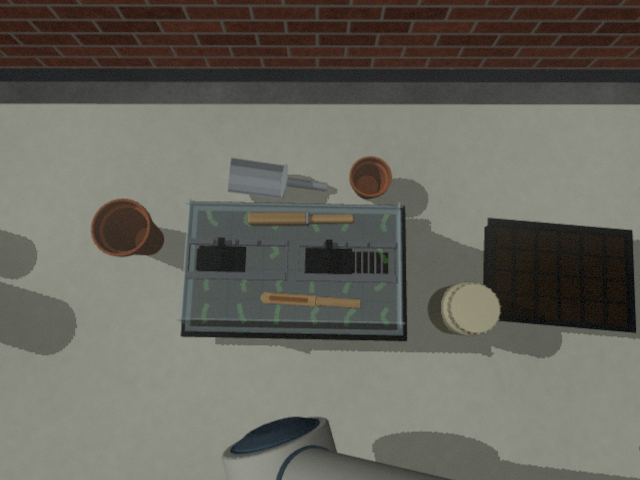

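View pics/scene0.png

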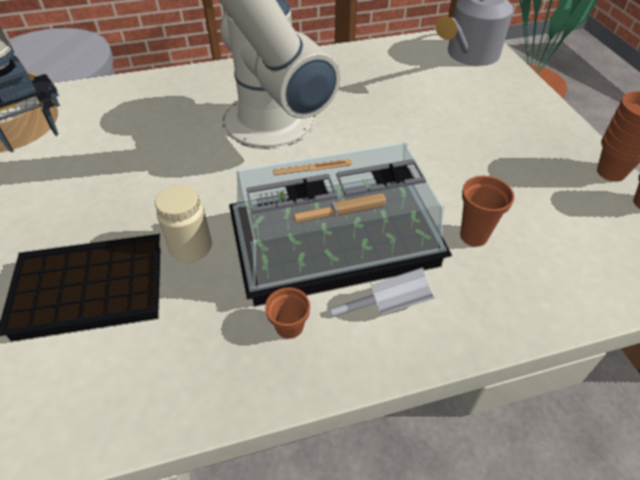

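Top view: the left shutter is at about u 196–246, v 260 and the right at u 305–354, v 261. The widger is at v 300, the dibber at v 218. I'll enlarge the lid for exact pixels.

```bash
python3 - <<'E'
import cv2
i=cv2.imread("pics/top0.png")[225:295,180:410]
i=cv2.convertScaleAbs(i,alpha=2.2,beta=10)
cv2.imwrite("pics/crop0.png",cv2.resize(i,None,fx=3.4,fy=3.4,interpolation=cv2.INTER_CUBIC))
E
```

```text
(no output)
```

View pics/crop0.png

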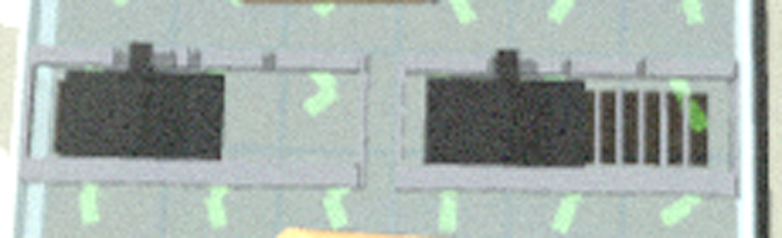

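The crop shows the left nib at crop (141,55), with the notches at about 118, 193 and 268. The right nib is at (508,62), with notches at 641 and 567 and the third hidden near 493.

```bash
cat >h.py <<'E'
import numpy as np
from station import manip,camera_model
def ray(n,uv,z,cm=None):
    cm=cm or camera_model(n);T=np.array(cm["world_from_camera"])
    d=T[:3,:3]@np.linalg.solve(cm["intrinsics"],[*uv,1]);c=T[:3,3]
    return c+d*(z-c[2])/d[2]
E
python3 - <<'E'
from h import *
f=lambda u,v,z:ray("top",(180+(u+.5)/3.4-.5,225+(v+.5)/3.4-.5),z).round(4)
for n,p in dict(Lnib=(141,55,.211),Rnib=(508,62,.211),Ln=(193,57,.2),Ln3=(268,61,.2),Rn=(567,67,.2),Rn0=(641,68,.2),railA=(30,170,.2),railB=(735,186,.2),rA=(35,47,.2),rB=(735,65,.2)).items():print(n,f(*p))
print(camera_model("wrist"))
E
```

```text
Lnib [0.5758 0.1789 0.211 ]
Rnib [ 0.5722 -0.0154  0.211 ]
Ln [0.5767 0.1534 0.2   ]
Ln3 [0.5746 0.1131 0.2   ]
Rn [ 0.5714 -0.0474  0.2   ]
Rn0 [ 0.5709 -0.0871  0.2   ]
railA [0.5159 0.2376 0.2   ]
railB [ 0.5076 -0.1357  0.2   ]
rA [0.5821 0.2384 0.2   ]
rB [ 0.5726 -0.1377  0.2   ]
{'intrinsics': array([[379.49795448,   0.        , 318.25473988],
       [  0.        , 379.49795448, 238.38117827],
       [  0.        ,   0.        ,   1.        ]]), 'world_from_camera': array([[ 0.36630895, -0.8895618 , -0.27294239,  0.30580764],
       [-0.93049155, -0.35076076, -0.10560474, -0.55172512],
       [-0.00179554,  0.29265455, -0.95621655,  0.38533417],
       [ 0.        ,  0.        ,  0.        ,  1.        ]])}
```

```bash
python3 -m handwheel '[[[0,0,0.12],[0,0,-0.04],0.02],[[0,0,0.24],[0,0,-0.08],0.02],[[0,0,0.36],[0.01,-0.01,-0.11],0.02],[[0,0,0.398],[0.03,-0.04,-0.11],0.02],[[0,0,0.398],[0.06,-0.07,-0.11],0.02]]'
```

```text
time: 0.52
tool_pos: [0.2581, -0.4959, 0.3252]
ee_rot: [179.8, -0.0, -1.6]
contact_force: [0.8, 0.2, -0.7]
width: 0.0607
grasp_force: 0.0
```

```bash
python3 -m handwheel '[[[0,0,0],[0.017,-0.037,0],0.02],[[0,0,0],[0.034,-0.074,0],0.02],[[0,0,0],[0.051,-0.111,0],0.02],[[0,0,0],[0.068,-0.148,0],0.02],[[0,0,0],[0.085,-0.185,0],0.02]]'
python3 -m handwheel '[[[0,0,0],[0.017,-0.037,0],0.02],[[0,0,0],[0.034,-0.074,0],0.02],[[0,0,0],[0.051,-0.111,0],0.02],[[0,0,0],[0.068,-0.148,0],0.02],[[0,0,0],[0.085,-0.185,0],0.02]]'
python3 -m handwheel '[[[0,0,0],[0.017,-0.037,0.01],0.02],[[0,0,0],[0.034,-0.074,0.02],0.02],[[0,0,0],[0.051,-0.111,0.03],0.02],[[0,0,0],[0.068,-0.148,0.035],0.02],[[0,0,0],[0.085,-0.185,0.035],0.02]]'
python3 -m handwheel '[[[0,0,0],[0,0,0],0.02],[[0,0,0],[0,0,0],0.02],[[0,0,0],[0,0,0],0.02]]'
python3 - <<'E'
from h import *
from station import get_image
import cv2,pickle
s=manip.read_state();print(s["tool_pos"],s["ee_rot"])
cm=camera_model("wrist");pickle.dump(cm,open("w1.pkl","wb"))
cv2.imwrite("pics/w1.png",get_image("wrist")[:,:,::-1])
E
```

```text
time: 0.93
tool_pos: [0.3482, -0.3103, 0.3238]
ee_rot: [-180.0, 0.0, -1.4]
contact_force: [0.9, -0.6, -0.5]
width: 0.0273
grasp_force: 0.0
time: 1.35
tool_pos: [0.4375, -0.1272, 0.3239]
ee_rot: [-180.0, 0.0, -1.3]
contact_force: [2.0, -1.2, 0.9]
width: 0.0202
grasp_force: 0.0
time: 1.77
tool_pos: [0.5262, 0.0559, 0.2875]
ee_rot: [180.0, 0.1, -1.3]
contact_force: [0.8, -2.5, 0.4]
width: 0.02
grasp_force: 0.0
time: 2.02
tool_pos: [0.5262, 0.0536, 0.2886]
ee_rot: [180.0, 0.0, -1.3]
contact_force: [0.1, -0.4, -1.3]
width: 0.0197
grasp_force: 0.0
[0.52615258 0.05362987 0.28860189] [ 1.79982011e+02  4.83533286e-02 -1.28578121e+00]
```

View pics/w1.png

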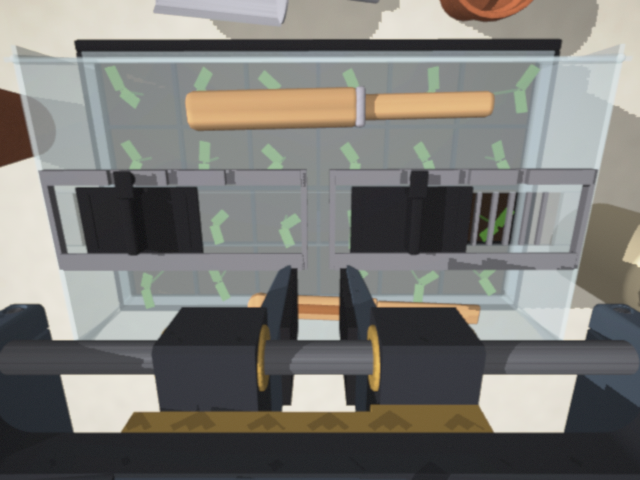

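The wrist view shows the left rib at about (130,220) and the right rib at (416,220). The far rail with its notches is at row 177, so I'll enlarge that strip.

```bash
python3 - <<'E'
import cv2,numpy as np
i=cv2.convertScaleAbs(cv2.imread("pics/w1.png"),alpha=2.2,beta=20)
f=lambda a:cv2.resize(a,None,fx=2.8,fy=2.8,interpolation=cv2.INTER_CUBIC)
cv2.imwrite("pics/w1c.png",np.vstack([f(i[160:265,40:320]),f(i[160:265,325:605])]))
E
```

```text
(no output)
```

View pics/w1c.png

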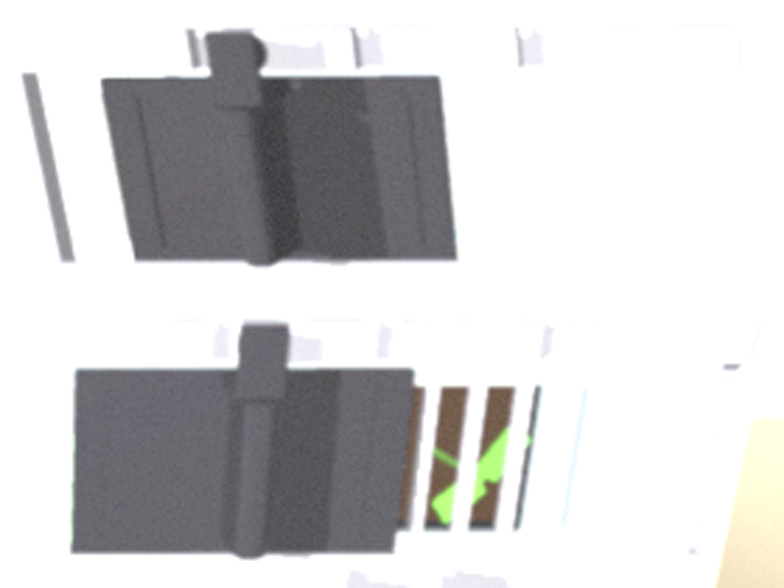

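```bash
python3 - <<'E'
import cv2,numpy as np
g=cv2.cvtColor(cv2.imread("pics/w1.png"),6)
p=g[173:181].mean(0).round().astype(int)
for a,b in((100,125),(135,182),(215,245),(395,412),(430,475),(508,530)):print(a,p[a:b])
q=g[235:240].mean(0).round().astype(int);print(q[70:150]);print(q[340:480])
E
```

```text
100 [140 139 140 140 139 136 120  89  65  63  74  89  90  74  51  42  40  40
  39  38  39  39  39  38  39]
135 [ 88 100 103 104 106 108 109 109 109 109 109 111 114 114 114 114 110 104
 103 105 110 124 138 141 141 142 142 142 141 134 114  80  69  82  95  99
  99  98  99  99 101 110 127 139 141 142 142]
215 [142 141 141 142 142 142 142 141 130 104  82  89  99 101 100 100 100 100
 103 118 137 143 143 143 143 143 143 143 143 143]
395 [143 143 143 142 135 120 105 101 100 100 101 103 117 130 114  74  47]
430 [105 104 105 107 109 109 110 110 110 112 123 137 141 142 141 142 141 142
 142 142 141 141 141 141 141 141 141 139 130 112 101  99  99 100 108 124
 136 131 119 116 124 136 141 141 141]
508 [140 140 140 140 140 140 139 139 135 123 106  99  98 100 112 129 132 123
 113 111 116 127]
[185 185 185 185 185 185 185 185 186 182 171 149 135 121  87  52  40  39
  39  39  39  38  38  39  38  35  32  33  36  38  38  38  38  38  38  38
  39  38  38  38  38  38  38  39  39  38  37  38  39  39  39  38  39  38
  39  40  40  40  40  39  38  37  36  34  30  27  25  24  21  22  21  23
  22  22  22  23  24  30  29  30]
[137 137 137 137 138 137 137 139 140 131  93  54  40  39  39  39  39  39
  38  39  39  38  38  40  40  39  39  39  38  39  39  39  39  39  39  38
  39  38  38  39  39  40  39  39  39  39  39  39  38  39  38  39  39  39
  38  39  39  39  39  38  39  39  39  38  36  34  33  33  33  36  39  41
  40  40  40  38  39  37  37  34  31  28  31  31  31  31  30  31  31  31
  31  30  30  30  30  31  31  31  30  31  30  31  33  37  39  39  38  38
  38  38  38  39  39  38  37  38  38  38  39  39  38  39  39  38  39  39
  39  37  36  38  47  64  86 114 134 131 105  63  40  47]
```

```bash
python3 - <<'E'
from h import *
import pickle
cm=pickle.load(open("w1.pkl","rb"));f=lambda u,v,z:ray("wrist",(u,v),z,cm)
a=np.radians(-1.35);R=np.array([[np.cos(a),-np.sin(a)],[np.sin(a),np.cos(a)]])
for n,p in dict(Ln0=(112.6,177,.2),Ln=(171,177,.2),Ln2=(229.3,177,.2),Rn2=(406.5,177,.2),Rn=(465,177,.2),Rn0=(523,177,.2),Lpl=(76.8,188,.195),Lpr=(197.1,188,.195),Lbl=(88.2,252.8,.195),Lbr=(203.2,252.8,.195),Rpl=(352,188,.195),Rpr=(472.5,188,.195),Rbl=(350.7,251,.195),Rbr=(466,251,.195),railfar=(42,170,.2),railfar2=(596,170,.2),railn=(60,269,.2),railn2=(580,269,.2)).items():
    w=f(*p)[:2];print(n,w.round(4),"prop-axes",(R.T@w).round(4))
print((R.T@manip.read_state()["tool_pos"][:2]).round(4))
E
```

```text
Ln0 [0.5761 0.1926] prop-axes [0.5714 0.2061]
Ln [0.5752 0.1527] prop-axes [0.5714 0.1662]
Ln2 [0.5743 0.1128] prop-axes [0.5715 0.1263]
Rn2 [ 0.5716 -0.0084] prop-axes [0.5717 0.0051]
Rn [ 0.5707 -0.0484] prop-axes [ 0.5717 -0.0349]
Rn0 [ 0.5699 -0.088 ] prop-axes [ 0.5718 -0.0746]
Lpl [0.5683 0.2219] prop-axes [0.5629 0.2352]
Lpr [0.5665 0.1373] prop-axes [0.5631 0.1506]
Lbl [0.5201 0.2235] prop-axes [0.5147 0.2357]
Lbr [0.5182 0.1384] prop-axes [0.5148 0.1506]
Rpl [0.564  0.0284] prop-axes [0.5632 0.0417]
Rpr [ 0.5622 -0.0563] prop-axes [ 0.5633 -0.043 ]
Rbl [0.5172 0.0292] prop-axes [0.5164 0.0414]
Rbr [ 0.5153 -0.056 ] prop-axes [ 0.5165 -0.0438]
railfar [0.5819 0.2398] prop-axes [0.5761 0.2534]
railfar2 [ 0.5735 -0.137 ] prop-axes [ 0.5766 -0.1235]
railn [0.5097 0.2436] prop-axes [0.5038 0.2555]
railn2 [ 0.5012 -0.1392] prop-axes [ 0.5043 -0.1273]
[0.5247 0.0654]
```

```bash
python3 -m handwheel '[[[0,0,0],[0.003,-0.038,0],0.02],[[0,0,0],[0.006,-0.076,0],0.02],[[0,0,0],[0.009,-0.11,0.01],0.02],[[0,0,0],[0.0105,-0.1276,0.03],0.02],[[0,0,0],[0.0105,-0.1276,0.055],0.02]]'
python3 -m handwheel '[[[0,0,0],[0,0,0],0.02],[[0,0,0],[0,0,0],0.02],[[0,0,0],[0,0,0],0.02]]'
cat >>h.py <<'E'
def prop():
    s=manip.read_state();a=np.radians(-1.35);x,y,z=s["tool_pos"]
    print("prop xyz",np.round([x*np.cos(a)+y*np.sin(a),-x*np.sin(a)+y*np.cos(a),z],4),"yaw",s["ee_rot"][2].round(2),"F",s["contact_force"].round(1))
E
python3 -c "from h import *;prop()"
```

```text
time: 2.48
tool_pos: [0.541, 0.1831, 0.2347]
ee_rot: [-179.9, -0.2, -1.3]
contact_force: [-0.6, 0.1, -0.6]
width: 0.0202
grasp_force: 0.0
time: 2.73
tool_pos: [0.5405, 0.1798, 0.2353]
ee_rot: [-180.0, -0.1, -1.4]
contact_force: [-0.2, 0.5, 1.7]
width: 0.0198
grasp_force: 0.0
prop xyz [0.5361 0.1925 0.2353] yaw -1.42 F [-0.2  0.5  1.7]
```

```bash
python3 -m handwheel '[[[0,0,0],[0,-0.0005,0.008],0.02],[[0,0,0],[0,-0.0005,0.016],0.02],[[0,0,0],[0,-0.0005,0.024],0.02],[[0,0,0],[0,-0.0005,0.031],0.02],[[0,0,0],[0,-0.0005,0.031],0.02]]'
python3 -m handwheel '[[[0,0,0],[0,0.003,0],0.02],[[0,0,0],[0,0.006,0],0.02],[[0,0,0],[0,0.009,0],0.02],[[0,0,0],[0,0.012,0],0.02],[[0,0,0],[0,0.012,0],0.02]]'
python3 -c "from h import *;prop()"
```

```text
time: 3.15
tool_pos: [0.5392, 0.1812, 0.2013]
ee_rot: [180.0, 0.1, -1.3]
contact_force: [-0.2, 0.6, -0.9]
width: 0.02
grasp_force: 0.0
time: 3.57
tool_pos: [0.5398, 0.169, 0.2032]
ee_rot: [180.0, -0.0, -1.3]
contact_force: [0.4, -0.1, 0.0]
width: 0.0201
grasp_force: 0.0
prop xyz [0.5357 0.1816 0.2032] yaw -1.35 F [ 0.4 -0.1  0. ]
```

```bash
python3 - <<'E'
from h import *
from station import get_image
import cv2,pickle
pickle.dump(camera_model("wrist"),open("w2.pkl","wb"))
cv2.imwrite("pics/w2.png",get_image("wrist")[:,:,::-1])
E
```

```text
(no output)
```

View pics/w2.png

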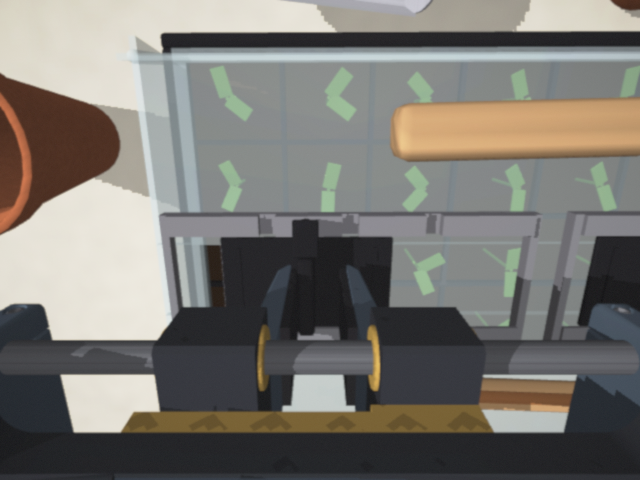

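The picture shows the rib held against the left finger. The nib is at (306,225), between the closed notch at (267,225) and the half-open notch at (350,225), an opening of about 18 mm. I'll keep pushing.

```bash
python3 -m handwheel '[[[0,0,0],[0,0.003,0],0.02],[[0,0,0],[0,0.006,0],0.02],[[0,0,0],[0,0.009,0],0.02],[[0,0,0],[0,0.012,0],0.02],[[0,0,0],[0,0.014,0],0.02]]'
python3 -m handwheel '[[[0,0,0],[0,0.002,0],0.02],[[0,0,0],[0,0.004,0],0.02],[[0,0,0],[0,0.0055,0],0.02],[[0,0,0],[0,0.0055,0],0.02],[[0,0,0],[0,0.0055,0],0.02]]'
cat >>h.py <<'E'
def look(n,v):
    import cv2,pickle
    from station import get_image
    prop();cm=camera_model("wrist");i=get_image("wrist")[:,:,::-1];cv2.imwrite(f"pics/{n}.png",i)
    pickle.dump(cm,open(n+".pkl","wb"))
E
python3 - <<'E'
from h import *
import cv2
look("w3",0)
i=cv2.imread("pics/w3.png")[195:305,200:480]
cv2.imwrite("pics/w3c.png",cv2.resize(cv2.convertScaleAbs(i,alpha=1.6,beta=10),None,fx=2.8,fy=2.8,interpolation=cv2.INTER_CUBIC))
E
```

```text
time: 4.03
tool_pos: [0.5396, 0.1552, 0.2031]
ee_rot: [-180.0, -0.0, -1.3]
contact_force: [0.6, 3.9, 2.9]
width: 0.0198
grasp_force: 1.6
time: 4.45
tool_pos: [0.5391, 0.1498, 0.2028]
ee_rot: [180.0, 0.0, -1.3]
contact_force: [-0.6, -0.0, -0.4]
width: 0.0202
grasp_force: 0.0
prop xyz [0.5354 0.1624 0.2028] yaw -1.34 F [-0.6 -0.  -0.4]
```

View pics/w3c.png

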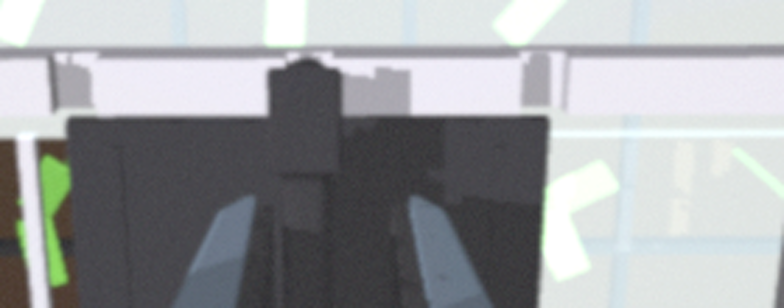

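The nib (crop 305) now sits at the middle notch (crop 308, midway between 72 and 544), and the push force has dropped to zero. I'll check it numerically, with the plate centre against the notch midpoint.

```bash
python3 - <<'E'
from h import *
import cv2,pickle
g=cv2.cvtColor(cv2.imread("pics/w3.png"),6)
p=g[240:244].mean(0).astype(int);r=g[220:228].mean(0).astype(int);print(p[215:235],p[388:402]);print(r[212:240],r[380:410])
cm=pickle.load(open("w3.pkl","rb"))
f=lambda u,v,z:ray("wrist",(u,v),z,cm)[1]
print((f(224.5,240,.195)+f(395.3,240,.195))/2, (f(225.7,225,.2)+f(394.3,225,.2))/2)
E
```

```text
[133 133 132 133 133 134 131 119  88  53  40  38  38  38  38  38  38  40
  39  39] [ 38  39  39  38  38  38  41  64 105 137 146 146 146 146]
[142 142 141 140 132 108  76  70  84  97  99  99  99 100  99 100 100  99
 100 104 119 137 142 142 142 142 142 142] [142 142 142 142 141 135 120 105 100 100 100 100  99 100  99 103 117 136
 142 140 133 120 120 131 140 142 142 142 142 142]
0.15268187154433172 0.15226194970903245
```

The left shutter is at its notch to within 0.7 mm and clear of the pushing finger. Now lift off and go over to the right shutter.

```bash
python3 -m handwheel '[[[0,0,0],[0,-0.003,0],0.02],[[0,0,0],[0,-0.003,-0.02],0.02],[[0,0,0],[0,-0.003,-0.04],0.02],[[0,0,0],[0,0.02,-0.04],0.02],[[0,0,0],[0,0.05,-0.04],0.02]]'
python3 -m handwheel '[[[0,0,0],[0,0.037,0],0.02],[[0,0,0],[0,0.074,0],0.02],[[0,0,0],[0,0.1134,0],0.02],[[0,0,0],[0,0.1134,0.01],0.02],[[0,0,0],[0,0.1134,0.01],0.02]]'
python3 -m handwheel '[[[0,0,0],[0,0,0],0.02],[[0,0,0],[0,0,0],0.02]]'
python3 -c "from h import *;prop()"
```

```text
time: 4.92
tool_pos: [0.5387, 0.1012, 0.244]
ee_rot: [-180.0, -0.1, -1.2]
contact_force: [0.6, -0.4, 0.3]
width: 0.0202
grasp_force: 0.0
time: 5.33
tool_pos: [0.5348, -0.0149, 0.2317]
ee_rot: [-180.0, 0.1, -1.5]
contact_force: [-0.2, 0.6, -0.0]
width: 0.0199
grasp_force: 0.0
time: 5.5
tool_pos: [0.5355, -0.0123, 0.2331]
ee_rot: [-180.0, 0.0, -1.3]
contact_force: [0.4, 0.5, 0.2]
width: 0.0197
grasp_force: 0.0
prop xyz [5.357e-01 3.000e-04 2.331e-01] yaw -1.27 F [0.4 0.5 0.2]
```

```bash
python3 -m handwheel '[[[0,0,0],[0,0.001,0.008],0.02],[[0,0,0],[0,0.001,0.016],0.02],[[0,0,0],[0,0.001,0.024],0.02],[[0,0,0],[0,0.001,0.030],0.02],[[0,0,0],[0,0.001,0.030],0.02]]'
python3 -m handwheel '[[[0,0,0],[0,0.003,0],0.02],[[0,0,0],[0,0.006,0],0.02],[[0,0,0],[0,0.009,0],0.02],[[0,0,0],[0,0.012,0],0.02],[[0,0,0],[0,0.015,0],0.02]]'
python3 -m handwheel '[[[0,0,0],[0,0.003,0],0.02],[[0,0,0],[0,0.006,0],0.02],[[0,0,0],[0,0.009,0],0.02],[[0,0,0],[0,0.012,0],0.02],[[0,0,0],[0,0.015,0],0.02]]'
python3 -m handwheel '[[[0,0,0],[0,0.002,0],0.02],[[0,0,0],[0,0.004,0],0.02],[[0,0,0],[0,0.0075,0],0.02],[[0,0,0],[0,0.0075,0],0.02],[[0,0,0],[0,0.0075,0],0.02]]'
python3 - <<'E'
from h import *
import cv2
look("w4",0)
i=cv2.imread("pics/w4.png")[195:305,200:480]
cv2.imwrite("pics/w4c.png",cv2.resize(cv2.convertScaleAbs(i,alpha=1.6,beta=10),None,fx=2.8,fy=2.8,interpolation=cv2.INTER_CUBIC))
E
```

```text
time: 5.92
tool_pos: [0.5346, -0.0139, 0.2012]
ee_rot: [-180.0, 0.1, -1.3]
contact_force: [-0.6, 0.1, -0.8]
width: 0.0201
grasp_force: 0.0
time: 6.33
tool_pos: [0.5351, -0.0296, 0.2031]
ee_rot: [-180.0, -0.0, -1.3]
contact_force: [0.6, 2.9, -2.2]
width: 0.0205
grasp_force: 1.7
time: 6.75
tool_pos: [0.5348, -0.0446, 0.203]
ee_rot: [180.0, -0.0, -1.3]
contact_force: [-1.0, 3.6, -0.2]
width: 0.0202
grasp_force: 1.7
time: 7.17
tool_pos: [0.5346, -0.0522, 0.203]
ee_rot: [180.0, -0.0, -1.3]
contact_force: [-0.2, -0.5, -0.7]
width: 0.0202
grasp_force: 0.0
prop xyz [ 0.5357 -0.0396  0.203 ] yaw -1.34 F [-0.2 -0.5 -0.7]
```

View pics/w4c.png

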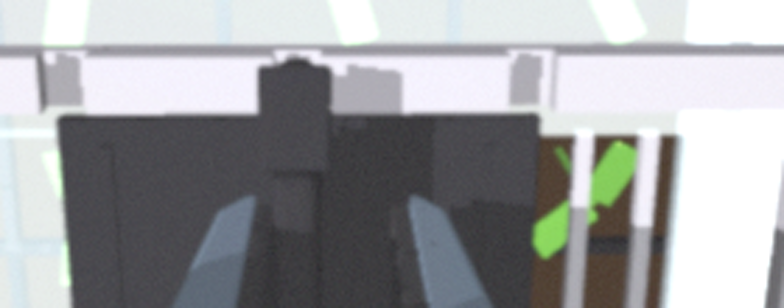

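The right nib (crop 295) is midway between the neighbouring notches at 63 and 530, with zero force. I'll withdraw and check both from above.

```bash
python3 -m handwheel '[[[0,0,0],[0,-0.003,0],0.02],[[0,0,0],[0,-0.003,-0.02],0.02],[[0,0,0],[0,-0.003,-0.04],0.02],[[0,0,0],[-0.005,-0.03,-0.07],0.02],[[0,0,0],[-0.01,-0.065,-0.086],0.02]]'
python3 -m handwheel '[[[0,0,0],[0,-0.04,0],0.02],[[0,0,0],[0,-0.04,0],0.02],[[0,0,0],[0,-0.04,0],0.02],[[0,0,0],[0,-0.04,0],0.02]]'
python3 - <<'E'
from h import *
import cv2
look("w5",0)
i=cv2.convertScaleAbs(cv2.imread("pics/w5.png"),alpha=1.5,beta=10)
f=lambda a:cv2.resize(a,None,fx=2.8,fy=2.8,interpolation=cv2.INTER_CUBIC)
cv2.imwrite("pics/w5c.png",np.vstack([f(i[160:265,40:320]),f(i[160:265,325:605])]))
E
```

```text
time: 7.63
tool_pos: [0.5268, 0.0126, 0.2915]
ee_rot: [180.0, -0.1, -1.5]
contact_force: [1.0, 0.5, 0.5]
width: 0.0199
grasp_force: 0.0
time: 7.97
tool_pos: [0.5268, 0.0534, 0.2887]
ee_rot: [180.0, 0.0, -1.3]
contact_force: [-0.4, -0.5, -0.4]
width: 0.02
grasp_force: 0.0
prop xyz [0.5254 0.0658 0.2887] yaw -1.28 F [-0.4 -0.5 -0.4]
```

View pics/w5c.png

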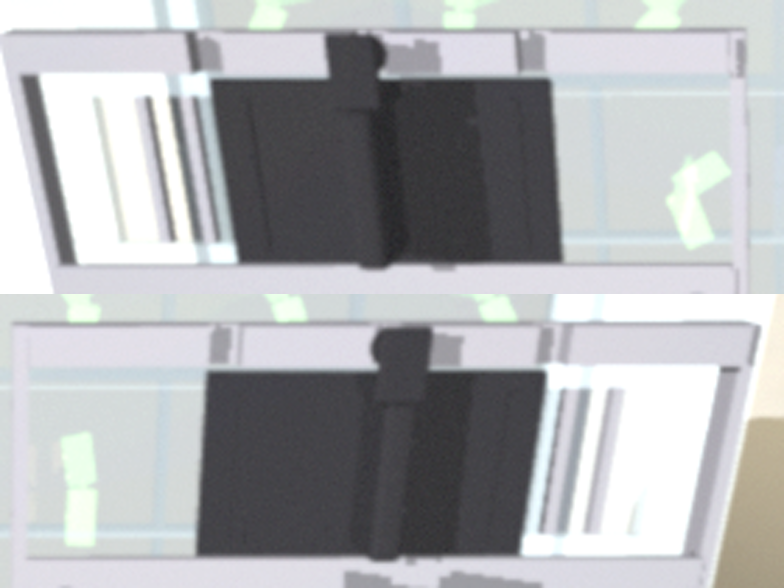

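Both shutters are mid-track. The left plate's far edge runs from crop 212 to 551, the right one's from 207 to 547. Converting to openings:

```bash
python3 - <<'E'
from h import *
import pickle
cm=pickle.load(open("w5.pkl","rb"))
f=lambda u,v,z:ray("wrist",(u,v),z,cm)[1]
L=(f(115.7,188,.195)+f(236.8,188,.195))/2;R=(f(398.9,188,.195)+f(520.4,188,.195))/2
print("off notch mm",(L-.1528)*1e3,(R+.0482)*1e3)
prop()
E
```

```text
off notch mm -0.9662114478535544 0.721375195849687
prop xyz [0.5255 0.0653 0.2886] yaw -1.34 F [-1.1 -0.6 -0.1]
```

```bash
python3 -c "from station import finish_job;print(finish_job())"
```

```text
the job is handed in; nothing more can be done
None
```

I pushed both shutters to half open: the last picture puts each within about 1 mm of its middle notch, and the push force fell to zero as each nib dropped in. The gripper was clear above the lid when I handed the job in at about 8 s; no verdict came back.

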